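# Fish the blue stopper out from between the plaster blocks

## Robot

A 6-joint arm with a two-finger parallel gripper is mounted at the origin on the work surface. World frame = base frame: x ahead of the robot, y to its left, z up, the work surface at z = 0. Lengths are in m, angles in rad, forces in N, time in s.
With the tool pointing down it reaches from about 0.275 to 0.725 m from the base axis. Payload 15.9 kg.
Tool frame: the origin (TCP) lies at the very end of the fingers, on their centre line; the grasp point (between the pads) lies 19 mm behind it; y points along the fingers, x is the direction in which the jaws open and shut, and the axes are right-handed (so a half turn about y gives the same grasp; the last joint's range is limited). The gripper opens to 85 mm and grips with 20 to 120 N. Pads are 22 mm wide; open, the fingers measure 114 mm over their backs; the gripper's body (76 mm by 85 mm) begins 54 mm behind the grasp point. The pads swing forward as they close: fully open they stand 13 mm farther back than shut.
Start: joints at [-1.295, 0.213, -0.034, 1.323, 0, 1.571], TCP at [0.136, -0.481, 0.231] pointing down, gripper open.
Joint ranges: [-2.98, 2.98], [-0.74, 1.72], [-1.14, 1.35], [-2.1, 2.04], [-1.57, 1.44], [-3.14, 3.14]. Speed limits (rad/s): [1.89, 1.89, 2.39, 2.57, 3.14, 3.14].

## Interface

Orientations are given as a 3x3 rotation matrix whose columns are the frame's x, y, z axes.
In Python, from rig import arm gives the robot as it stands. Calls block until the motion is done:
- arm.reach(position, orientation): joint-space move of the TCP to a pose.
- arm.move_straight(position, velocity=0.15, ori=None, contact_N=None): straight line of the TCP; ori=None keeps the orientation; velocity is the mean speed in m/s. With contact_N (N) it stops when the force on the tool has changed by that much, and returns True; else False.
- arm.move_joints(angles): joint-space move.
- arm.gripper_open() and arm.gripper_close(grip_force=None): open the fingers fully, or close them until they stop; grip_force is the grip in N (None keeps the last).
- arm.hold(seconds).
- arm.ik(position, orientation): joint angles nearest the present ones, or None.
- arm.get_image(name): name is "side" or "top"; returns a dict with "img" (420x560x3 uint8, red, green, blue), "fov_y" (degrees; the focal length in pixels is half the picture's height over the tangent of half this angle, whatever the lens; pixels are square), "cx", "cy" (the principal point, pixels), "extrinsics" (4x4, takes a point from camera to world coordinates). Camera axes: x right, y up, looking along -z (the intrinsics and any distortion apply to the point x, -y, -z); pixel columns grow to the right and rows downward; lengths in m; the calibration is good to about 2 mm. A picture is of the moment at which its call begins. There is no depth.
A pose or a line that the arm cannot do raises arm.PlanningError and nothing moves.
- arm.finish_job(): hands the job in, once; it reports no verdict.
Readings, each from a call of its own:
- arm.read_t(): time.
- arm.read_joints(): joint angles.
- arm.read_joint_velocities(): joint speeds.
- arm.read_effort(): joint torques, N m.
- arm.read_tool_pos(): TCP position.
- arm.read_ee_rot(): TCP orientation.
- arm.read_force(): force on the tool from outside, world axes, zero at the start.
- arm.read_torque(): the same for the moment, N m.
- arm.read_opening(): finger opening in m.
Only numpy, scipy, OpenCV 4.12 (cv2) and the standard library are available. Lean on these libraries where they do the work, as an engineer would, in place of code of your own. Each camera call takes 0.05 s, during which the arm holds its last target.

## Task

The blue glazed stopper has dropped into a narrow gap between the plaster blocks. Use the red-handled bent rod, not the fingers, to drag it out through the gap's open end until all of it is clear of the blocks and lies on the bench, then put the rod back in its wooden cradle as it lay before. Leave the orange stopper where it is.

Things in the scene. Friction and masses are not known exactly. Their poses are not given: they have to be found in the camera images.
- hook: Bent rod, 90 g. Origin: centre of the handle's thickness at the place to grip. Red wooden handle along its x axis, x = -100 to +70 mm, 18 wide (y), 24 tall (z). From the +x end comes a 10 mm thick aluminium rod that bends at x = 85 mm into a straight leg down (-z), ending at x = 85, y = 0, z = -125 mm. Starts loose, level in the cradle, leg down: origin 150 mm and leg end 25 mm above the bench.
- cradle: Fixed wooden stand of the rod; origin under its centre, straight below the rod's origin, same x axis. Base 140 x 90 x 14 mm. Two posts 12 mm thick at x = -56 and +56 mm, each with a notch: flat floor 26 mm wide, 138 mm above the bench, carrying the handle's underside; sides 22 mm high that flare to about 50 mm. Between the posts the handle is free all round.
- blue_stopper: Blue ceramic jar stopper, squat and round, 34 mm in diameter, 24 mm tall, about 50 g, standing loose on the bench in one of the two gaps, on its middle line (within 2 mm). Origin: centre of its underside. Between it and the rail at the gap's closed end at least 43 mm of the gap is free.
- orange_stopper: Orange stopper of the same shape and size as the blue one, standing in the other gap. Origin: centre of its underside.
- blocks: Three fixed off-white plaster blocks in a row, 50 mm tall, y = -90 to +90 mm, 240 mm wide in all. Origin: centre of the underside, on the bench. Between them two gaps along y, each 40 mm wide, centred on x = -50 and x = +50 mm, open above and at their -y ends, with bare bench before them. A wooden rail 60 mm tall closes the +y ends at y = +90 mm.
Not all that is in view belongs to the job. Of the things that look like the hook, the larger one is meant.

How it is judged:
On the way, in this order (a step that is already met when the one before it is completed fails the run):
1. the rod touches the blue stopper while it is still in the gap (contact force between hook and blue_stopper above 0.03 N and y of blue_stopper in the frame of blocks above -0.09 m).
2. the blue stopper is wholly out of the gap, past the open end of the blocks (y of blue_stopper in the frame of blocks below -0.107 m), for 0.1 s.
At the end, for the whole second after the job is handed in: The blue stopper lies at rest on the bench with all of it past the open end of the blocks (its centre at least 17 mm beyond), and the bent rod rests in its cradle again, leg down, within 25 mm of where it lay and within 10 degrees of upright (y of blue_stopper in the frame of blocks below -0.107 m and height (world z) of blue_stopper between -0.01 and 0.03 m and linear speed of each of blue_stopper, hook below 0.02 m/s and distance of hook from where it was at the start of the episode below 0.025 m and angle between hook's own z axis and vertical below 0.18 rad); the robot touches nothing.
It fails at once if the fingers touch the blue stopper (contact force between the fingers and blue_stopper above 0.3 N).
It fails at once if the orange stopper is moved by more than 15 mm (distance of orange_stopper from where it was at the start of the episode above 0.015 m).
It also fails if it takes over 51 s, if anything falls off the work surface, if the arm or the gripper's body presses on something with over 40 N, if the wrist force passes 120 N, or if a joint passes its speed limit or range.

## Working session

There is one attempt and no reset: what is moved stays moved. The work goes in short steps, each a Python script; the robot and the scene stay as the last script left them, time stands still between calls to the robot, and variables do not carry over. Pictures are saved under pics/ and viewed, and the job is handed in when it is done.

```bash
mkdir -p pics; ls
python3 - <<'E'
from rig import arm
import cv2,numpy as np
for n in ("side","top"):
    d=arm.get_image(n); cv2.imwrite(f"pics/{n}0.png",d["img"][:,:,::-1])
    print(n,[k for k in d],d["fov_y"],d["cx"],d["cy"],np.round(d["extrinsics"],4).tolist(),{k:v for k,v in d.items() if k not in("img","extrinsics")})
print(arm.read_t(),arm.read_ee_rot())
E
```

```text
pics
side ['img', 'fov_y', 'cx', 'cy', 'extrinsics'] 51.985244294825414 278.892557551191 217.66987938845782 [[-0.8997, 0.2973, -0.3195, 0.186], [-0.4364, -0.623, 0.6492, 0.5695], [-0.006, 0.7236, 0.6902, 0.7796], [0.0, 0.0, 0.0, 1.0]] {'fov_y': 51.985244294825414, 'cx': 278.892557551191, 'cy': 217.66987938845782}
top ['img', 'fov_y', 'cx', 'cy', 'extrinsics'] 52.68607390428371 281.11904578080157 209.97302940429938 [[-0.0091, 0.9898, -0.1421, 0.3972], [-0.9999, -0.0071, 0.0144, -0.0546], [0.0132, 0.1422, 0.9898, 0.8477], [0.0, 0.0, 0.0, 1.0]] {'fov_y': 52.68607390428371, 'cx': 281.11904578080157, 'cy': 209.97302940429938}
0.1 [[ 2.72311454e-01 -2.71125987e-04  9.62209124e-01]
 [-9.62208652e-01  9.53182689e-04  2.72311589e-01]
 [-9.90991829e-04 -9.99999509e-01 -1.31720586e-06]]
```

View pics/side0.png

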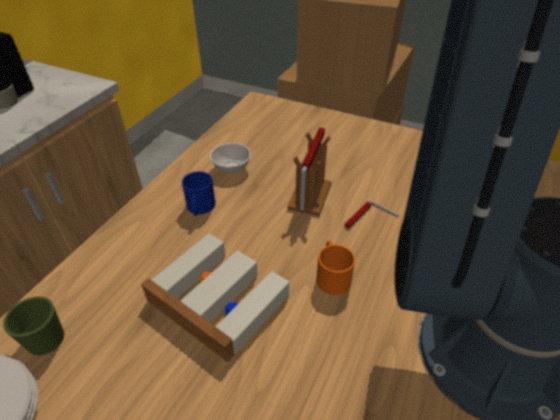

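View pics/top0.png

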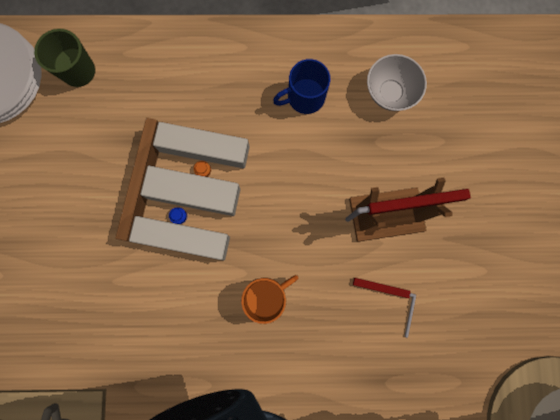

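The top view shows three plaster blocks at (190,190), with the blue stopper in the lower gap at (178,215) and the orange one in the upper gap at (202,169).

- **Could be taken for the hook:** the cradled rod (handle (420,203), leg (360,212)) and the smaller one lying flat at (382,290). I choose the larger, cradled one.
- **Could be taken for the blue stopper:** the blue mug at (308,86). I choose the small disc in the gap at (178,215).
- **Could be taken for the orange stopper:** the orange mug at (265,300).

Next I check the choice in a close crop and measure.

```bash
cat > h.py <<'E'
import cv2,numpy as np
def ray(d,u,v):
    f=210/np.tan(np.radians(d["fov_y"]/2)); E=np.array(d["extrinsics"])
    r=E[:3,:3]@np.array([(u-d["cx"])/f,-(v-d["cy"])/f,-1]); return E[:3,3],r
def onz(d,u,v,z):
    o,r=ray(d,u,v); return o+r*(z-o[2])/r[2]
def proj(d,p):
    f=210/np.tan(np.radians(d["fov_y"]/2)); E=np.array(d["extrinsics"])
    c=E[:3,:3].T@(np.array(p)-E[:3,3]); return d["cx"]+f*c[0]/-c[2], d["cy"]-f*c[1]/-c[2]
def tri(d1,p1,d2,p2):
    o1,r1=ray(d1,*p1);o2,r2=ray(d2,*p2)
    s=np.linalg.lstsq(np.c_[r1,-r2],o2-o1,rcond=None)[0]
    a,b=o1+r1*s[0],o2+r2*s[1]; return (a+b)/2,np.linalg.norm(a-b)
def blobs(m,amin=20):
    n,l,s,c=cv2.connectedComponentsWithStats(m.astype(np.uint8))
    return [(s[i,4],c[i],l==i) for i in range(1,n) if s[i,4]>=amin]
E
python3 - <<'E'
from rig import arm
from h import *
D={}
for n in("top","side"):
    d=D[n]=arm.get_image(n); im=d["img"]; hsv=cv2.cvtColor(im,cv2.COLOR_RGB2HSV)
    H,S,V=[hsv[:,:,i].astype(int) for i in range(3)]
    for nm,m,z in(("blue",(H>105)&(H<130)&(S>150)&(V>60),.024),("orange",(H>5)&(H<16)&(S>190)&(V>120),.024),("red",((H<4)|(H>174))&(S>170)&(V>60),.162),("white",(S<60)&(V>90),.05)):
        for a,c,b in blobs(m,25):
            rr=cv2.minAreaRect(np.argwhere(b)[:,::-1].astype(np.float32))
            print(n,nm,a,np.round(c,1),np.round(onz(d,*c,z),4))
            if nm in("white","red") : print("   corners",[(np.round(p,1).tolist(),np.round(onz(d,*p,z)[:2],4).tolist()) for p in cv2.boxPoints(rr)])
t=D["top"]["img"][:,:,::-1]
a=cv2.resize(t[110:270,100:300],(800,640)[:2],interpolation=cv2.INTER_CUBIC);cv2.imwrite("pics/c1.png",cv2.resize(t[115:265,105:305],(800,600),interpolation=cv2.INTER_CUBIC))
cv2.imwrite("pics/c2.png",cv2.resize(t[160:265,335:475],(800,600),interpolation=cv2.INTER_CUBIC))
s=D["side"]["img"][:,:,::-1]
cv2.imwrite("pics/c3.png",cv2.resize(s[120:225,270:410],(800,600),interpolation=cv2.INTER_CUBIC))
E
```

```text
top blue 570 [307.7  85.1] [ 0.7737 -0.1234  0.024 ]
top blue 55 [283.1  92.1] [ 0.7587 -0.0727  0.024 ]
top blue 219 [177.3 215.3] [0.5064 0.1363 0.024 ]
top orange 177 [201.9 168.2] [0.6003 0.09   0.024 ]
top orange 563 [261.9 296.6] [ 0.3489 -0.0285  0.024 ]
top red 1029 [419.2 200.8] [ 0.5092 -0.292   0.162 ]
   corners [([369.20001220703125, 202.5], [0.507, -0.2093]), ([468.1000061035156, 187.6999969482422], [0.5307, -0.3744]), ([469.70001220703125, 198.5], [0.5125, -0.3758]), ([370.79998779296875, 213.3000030517578], [0.489, -0.2113])]
top red 400 [381.2 287.6] [ 0.3693 -0.2232  0.162 ]
   corners [([352.70001220703125, 284.3999938964844], [0.3747, -0.1777]), ([354.29998779296875, 277.6000061035156], [0.3854, -0.1806]), ([409.6000061035156, 290.70001220703125], [0.364, -0.2684]), ([408.0, 297.5], [0.3534, -0.2653])]
top white 2742 [460.4   6.9] [ 0.9302 -0.4381  0.05  ]
   corners [([328.0, 0.0], [0.9457, -0.1662]), ([559.0, 0.0], [0.9457, -0.6441]), ([559.0, 13.0], [0.9166, -0.6411]), ([328.0, 13.0], [0.9169, -0.1655])]
top white 2840 [15.5 73.5] [0.7879 0.4561 0.05  ]
   corn
[... 5698 characters left out ...]
.60000610351562, 299.3999938964844], [0.5998, 0.1885]), ([241.1999969482422, 246.3000030517578], [0.5602, 0.0061]), ([264.79998779296875, 273.20001220703125], [0.4754, 0.0529]), ([204.10000610351562, 326.29998779296875], [0.5215, 0.221])]
side white 2362 [254.2 309.1] [0.4525 0.1439 0.05  ]
   corners [([211.6999969482422, 329.5], [0.5044, 0.2206]), ([270.5, 265.70001220703125], [0.4736, 0.0288]), ([294.3999938964844, 287.70001220703125], [0.4015, 0.0607]), ([235.5, 351.5], [0.4395, 0.241])]
side white 2046 [ 16.1 390.2] [0.746  0.4698 0.05  ]
   corners [([-0.0, 355.0], [0.8283, 0.4358]), ([36.0, 355.0], [0.7682, 0.4069]), ([36.0, 419.0], [0.6757, 0.4899]), ([0.0, 419.0], [0.7295, 0.5158])]
```

View pics/c1.png

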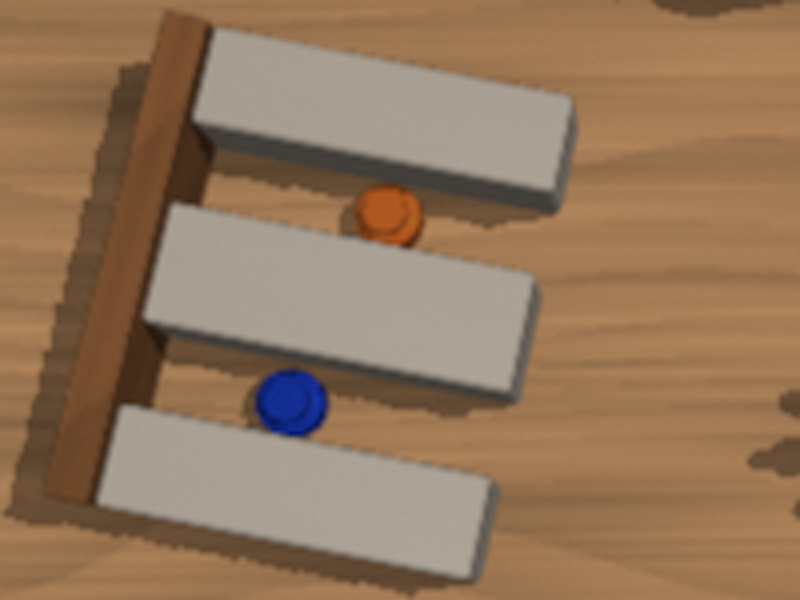

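View pics/c2.png

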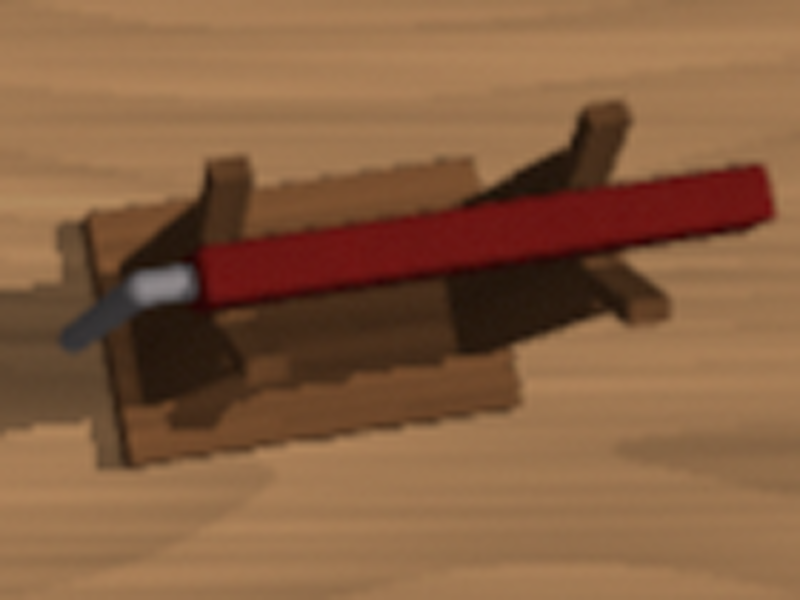

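View pics/c3.png

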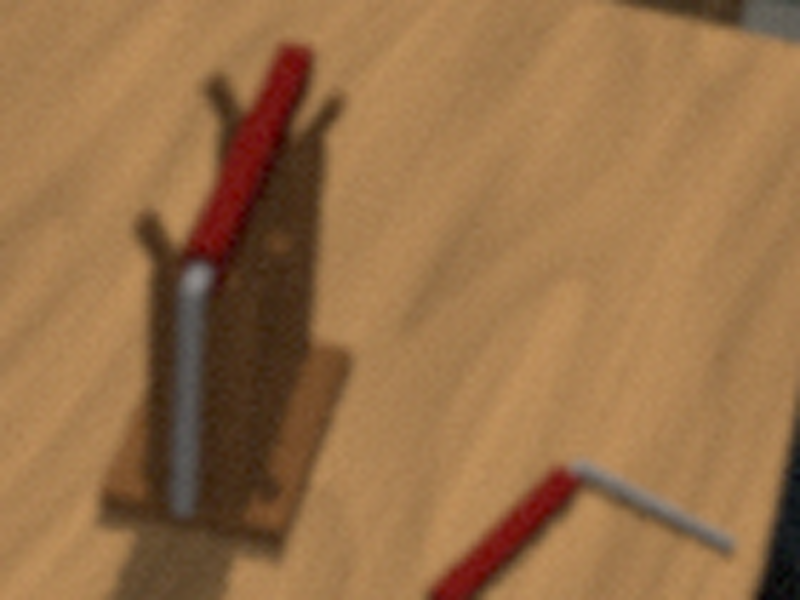

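The choice is confirmed: the crops show the larger hook in the cradle with its leg down at the left, and the blue stopper in the lower gap. Block size and spacing agree with the description to within 2 mm or so. Next I check the leg end across both views, then grasp.

```bash
cat >> h.py <<'E'
h=np.array([-.142,.990,0]); h/=np.linalg.norm(h)
O=np.array([.507,-.277,.150])
yb=np.array([.2053,.9787,0]); xb=np.array([.9787,-.2053,0]); B=np.array([.5527,.107,0])
def R(hd,s=1):
    x=s*np.array([hd[1],-hd[0],0]); y=np.array([0,0,-1.]); return np.c_[x,y,np.cross(x,y)]
E
python3 - <<'E'
from rig import arm
from h import *
t=arm.get_image("top");s=arm.get_image("side")
print("leg end tri",tri(t,(347.6,219.5),s,(302,208.5)),"pred",O+.085*h-[0,0,.125])
print("bend tri",tri(t,(359,209.5),s,(304.7,168)), "pred",O+.085*h)
print("handle mid pred px",proj(t,O-.015*h+[0,0,.012]),proj(s,O-.015*h+[0,0,.012]))
for g in (1,-1):
    for p in (O+[0,0,.08-.019],O-[0,0,.019]): print(g,np.round(arm.ik(p,R(h,g)),3) if arm.ik(p,R(h,g)) is not None else None)
    leg=B-.05*xb+.063*yb
    for k in(.063,-.16):
        q=arm.ik(B-.05*xb+k*yb-.085*h+[0,0,.113],R(h,g));print(k,None if q is None else np.round(q,3))
E
```

```text
leg end tri (array([ 0.49564926, -0.19630996,  0.02583315]), np.float64(0.0004829583257392413)) pred [ 0.49493159 -0.19286111  0.025     ]
bend tri (array([ 0.49408881, -0.193199  ,  0.15949839]), np.float64(0.003707873941316362)) pred [ 0.49493159 -0.19286111  0.15      ]
handle mid pred px (np.float64(419.12968724791153), np.float64(200.87497897726416)) (np.float64(314.0507575717228), np.float64(144.1734795836965))
1 [-0.5    0.38   0.141  1.332  0.     0.928]
1 [-0.5    0.408 -0.022  1.141  0.     0.928]
0.063 [ 0.177  0.339 -0.17   1.062  0.     1.606]
-0.16 [-0.25   0.264 -0.273  1.033  0.     1.178]
-1 [-0.5    0.38   0.141  1.332  0.    -2.213]
-1 [-0.5    0.408 -0.022  1.141  0.    -2.213]
0.063 [ 0.177  0.339 -0.17   1.062  0.    -1.536]
-0.16 [-0.25   0.264 -0.273  1.033  0.    -1.964]
```

The leg end triangulates to within 4 mm of the prediction and at z = 0.026 m, against a stated 0.025 m. Now the grasp.

Run:
```python
from rig import arm
from h import *
try:
    arm.reach(O+[0,0,.09-.019],R(h)); print(arm.read_t())
    print(arm.move_straight(O-[0,0,.019],velocity=.12,contact_N=8))
    arm.gripper_close(grip_force=60); print(arm.read_opening(),arm.read_t(),arm.read_tool_pos(),arm.read_force())
    f0=arm.read_force()
    if .014<arm.read_opening()<.024:
        print(arm.move_straight(O+[0,0,.08-.019],velocity=.1)); print(arm.read_force()-f0)
    for n in("top","side"): cv2.imwrite(f"pics/{n}1.png",arm.get_image(n)["img"][:,:,::-1])
    print(arm.read_t(),arm.read_opening())
except arm.PlanningError as e: print(e)
```

```text
1.8583
False
0.01721749207831567 3.3833 [ 0.50715608 -0.27706478  0.13124619] [-0.11584675  0.90605472  4.33019644]
False
[-0.81605178 -0.41721527 -5.29927264]
4.4333 0.017202425694661485
```

View pics/side1.png

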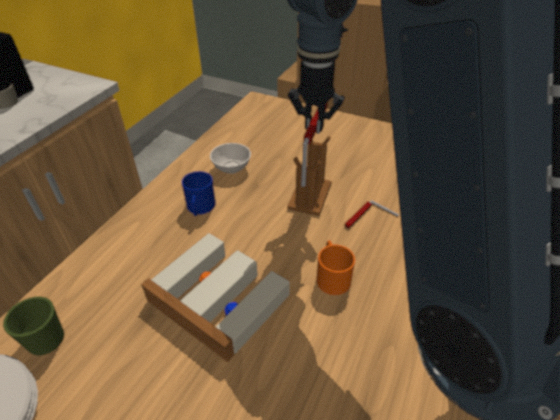

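View pics/top1.png

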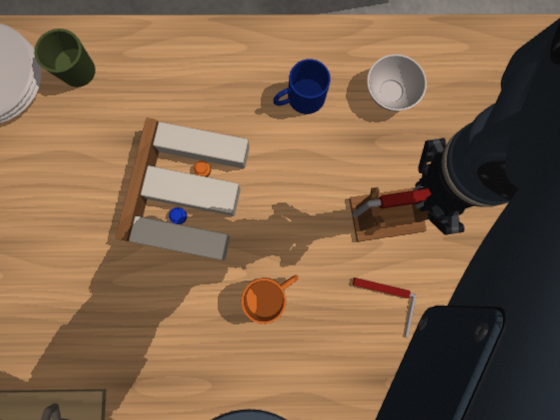

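The hook is lifted clear of the cradle. In the side view the leg runs from about (313,118) to (304,186). I check the leg's position in the hand before inserting it.

Run:
```python
from rig import arm
from h import *
P=O+[0,0,.08]
for n,(x0,y0) in(("top",(335,165)),("side",(265,90))):
    d=arm.get_image(n); c=d["img"][y0:y0+105,x0:x0+140,::-1].copy(); c=cv2.resize(c,(800,600),interpolation=cv2.INTER_CUBIC)
    for p in (P+.085*h-[0,0,.125],P+.085*h): 
        u=proj(d,p); print(n,np.round(u,1)); cv2.drawMarker(c,(int((u[0]-x0+.5)*5.71),int((u[1]-y0+.5)*5.71)),(0,255,0),0,20,1)
    cv2.imwrite(f"pics/{n}2.png",c)
```

```text
top [353.1 214.4]
top [368.5 203.3]
side [302.8 185.7]
side [304.6 142.8]
```

View pics/top2.png

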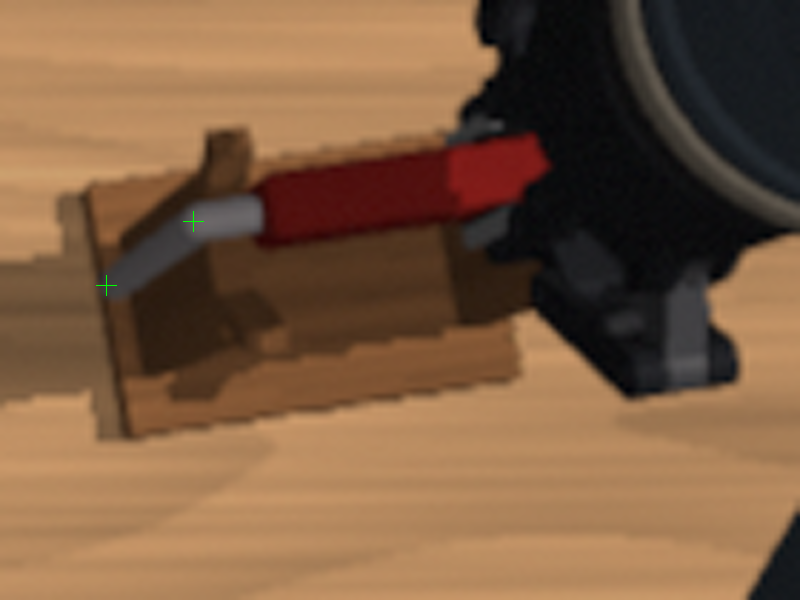

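View pics/side2.png

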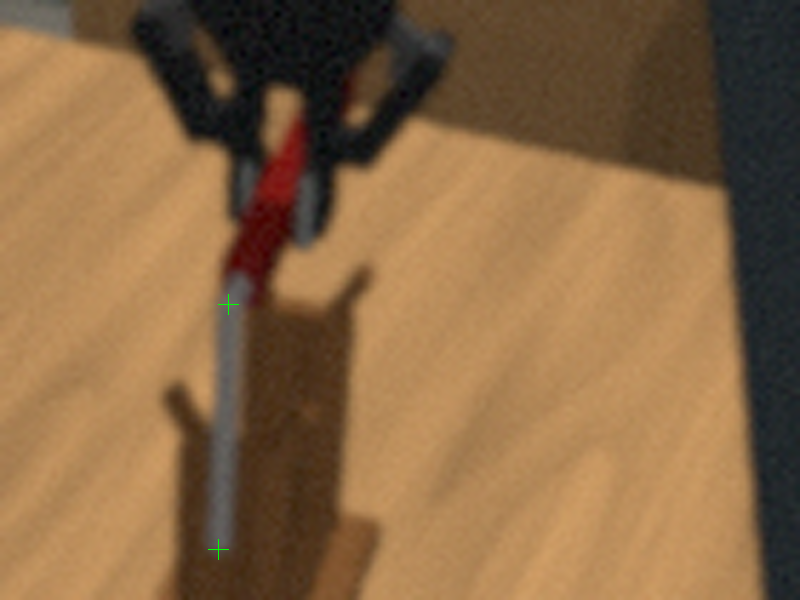

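The predicted points (green crosses) fall on the leg end and the bend, so the hook did not slip. Now I carry it over, insert the leg behind the stopper and check.

```bash
cat >> h.py <<'E'
def tcp(k,zleg):  # TCP for leg end at blue-gap coordinate k, height zleg
    p=B-.05*xb+k*yb-.083*h; p[2]=zleg+.125-.019; return p
E
python3 - <<'E'
from rig import arm
from h import *
try:
    arm.move_straight(tcp(.063,.105),velocity=.2); print(arm.read_t())
    print(arm.move_straight(tcp(.063,.055),velocity=.1,contact_N=5))
    for n in("top","side"):
        d=arm.get_image(n);im=d["img"][:,:,::-1].copy()
        x0,y0=(90,110) if n=="top" else (130,200)
        c=cv2.resize(im[y0:y0+150,x0:x0+200],(800,600),interpolation=cv2.INTER_CUBIC)
        tp=arm.read_tool_pos(); u=proj(d,tp+.083*h-[0,0,.106]); cv2.drawMarker(c,(int((u[0]-x0+.5)*4),int((u[1]-y0+.5)*4)),(0,255,0),0,20,1)
        cv2.imwrite(f"pics/{n}3.png",c)
    print(arm.read_t(),arm.read_tool_pos(),tcp(.063,.055))
except arm.PlanningError as e: print(e)
E
```

```text
6.5583
False
7.3083 [0.5289424  0.09678248 0.16176201] [0.52848334 0.09676394 0.161     ]
```

View pics/side3.png

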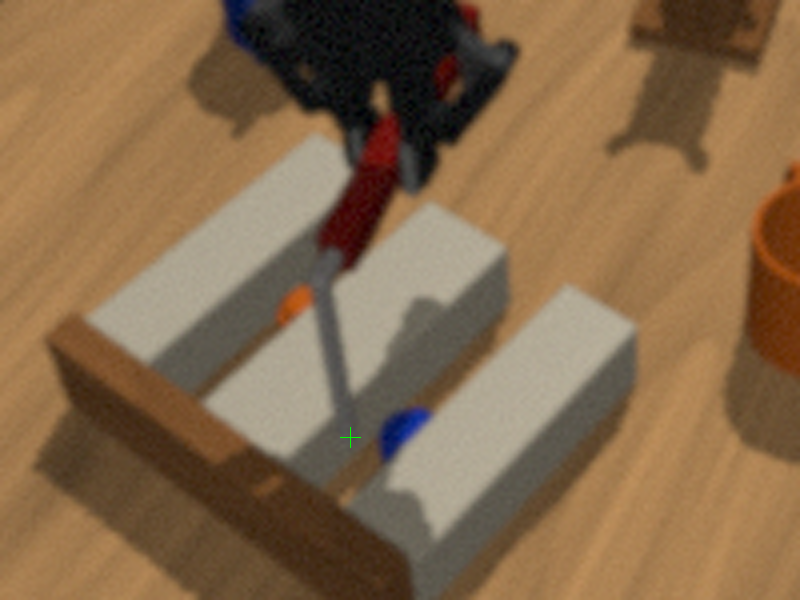

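View pics/top3.png

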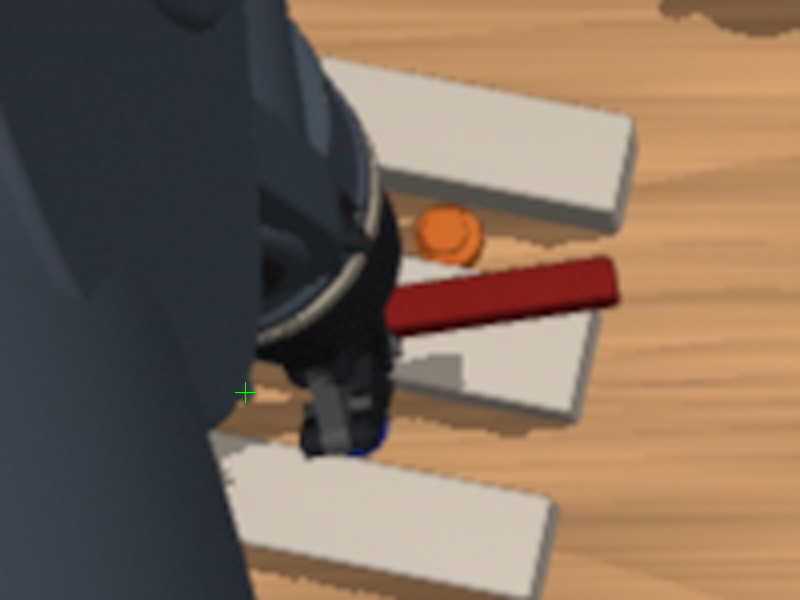

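The leg end (green cross, side crop (350,437)) sits over the blue gap, near its middle line and between the rail and the stopper at (405,435). Now I descend and drag, checking midway.

Run:
```python
from rig import arm
from h import *
try:
    print(arm.move_straight(tcp(.063,.007),velocity=.06,contact_N=5),arm.read_tool_pos()-tcp(.063,.007))
    f0=arm.read_force()
    arm.move_straight(tcp(-.02,.007),velocity=.06); print(arm.read_force()-f0,arm.read_t())
    d=arm.get_image("side"); x0,y0=130,170
    cv2.imwrite("pics/side4.png",cv2.resize(d["img"][y0:y0+180,x0:x0+240,::-1],(800,600),interpolation=cv2.INTER_CUBIC))
except arm.PlanningError as e: print(e)
```

```text
False [2.33892766e-04 2.54442656e-05 3.29984166e-04]
[ 0.57498538 -1.24815736  0.03280033] 9.7917
```

View pics/side4.png

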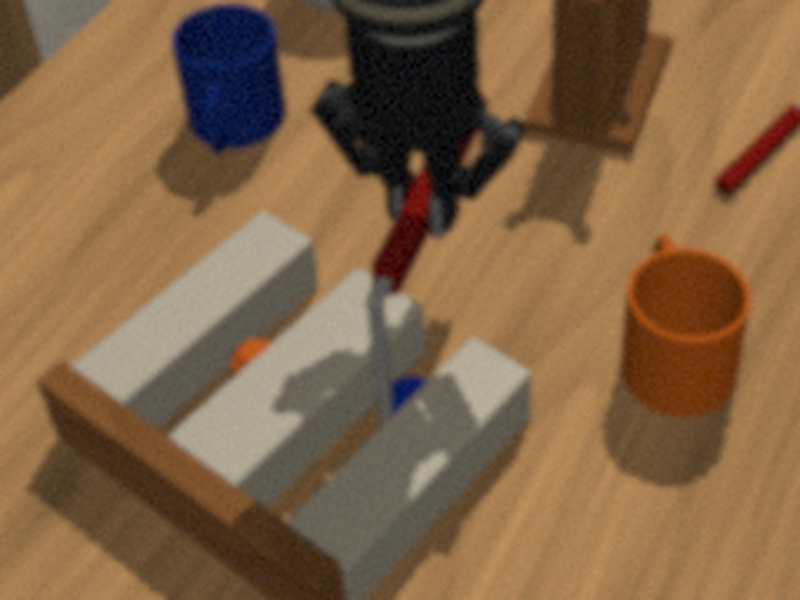

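The blue stopper, at side crop (408,390), is riding ahead of the leg toward the open end. I continue the drag.

Run:
```python
from rig import arm
from h import *
try:
    arm.move_straight(tcp(-.108,.007),velocity=.05); arm.hold(.2)
    arm.move_straight(tcp(-.098,.007),velocity=.05)
    d=arm.get_image("side"); x0,y0=130,150
    cv2.imwrite("pics/side5.png",cv2.resize(d["img"][y0:y0+180,x0:x0+240,::-1],(800,600),interpolation=cv2.INTER_CUBIC))
    hsv=cv2.cvtColor(d["img"],cv2.COLOR_RGB2HSV);H,S,V=[hsv[:,:,i].astype(int) for i in range(3)]
    for a,c,_ in blobs((H>105)&(H<130)&(S>150)&(V>40),20):
        p=onz(d,*c,.014); print(a,c,p,"blocks x,y",(p-B)@xb,(p-B)@yb)
    print(arm.read_t())
except arm.PlanningError as e: print(e)
```

```text
1004 [198.56474104 192.27390438] [ 0.78390018 -0.14648839  0.014     ] blocks x,y 0.27831678270662985 -0.20062368877656397
125 [278.488 266.88 ] [ 0.4696798  -0.00266132  0.014     ] blocks x,y -0.05873840378841696 -0.12436958223049367
12.35
```

View pics/side5.png

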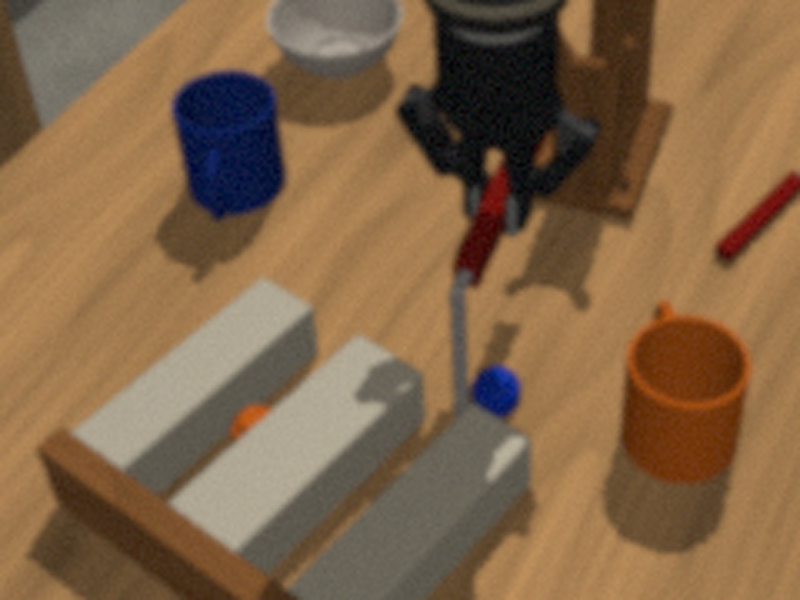

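The stopper is out, at about y = -0.124 in the blocks frame (limit -0.107). I lift clear, verify, and return the rod.

Run:
```python
from rig import arm
from h import *
try:
    arm.move_straight(tcp(-.098,.11),velocity=.12)
    arm.move_straight(O+[0,0,.08-.019],velocity=.15)
    for n in("top","side"):
        d=arm.get_image(n); cv2.imwrite(f"pics/{n}6.png",d["img"][:,:,::-1])
        hsv=cv2.cvtColor(d["img"],cv2.COLOR_RGB2HSV);H,S,V=[hsv[:,:,i].astype(int) for i in range(3)]
        for a,c,_ in blobs((H>105)&(H<130)&(S>150)&(V>40),60):
            p=onz(d,*c,.014); print(n,a,c,p,"blocks x,y",(p-B)@xb,(p-B)@yb)
    print(arm.read_t(),arm.read_opening())
except arm.PlanningError as e: print(e)
```

```text
top 1892 [306.11363636  86.43657505] [ 0.77542104 -0.12090287  0.014     ] blocks x,y 0.2647655429707763 -0.17732390416245017
top 204 [251.82352941 233.        ] [ 0.47148345 -0.0085913   0.014     ] blocks x,y -0.05575574250613887 -0.12980296333318828
side 1002 [198.5499002  192.32335329] [ 0.78381984 -0.14629412  0.014     ] blocks x,y 0.27819827370898503 -0.20045004876448722
side 125 [278.696 266.904] [ 0.46921713 -0.00280367  0.014     ] blocks x,y -0.05916199399827929 -0.12460388757738351
15.05 0.017067634007595242
```

View pics/top6.png

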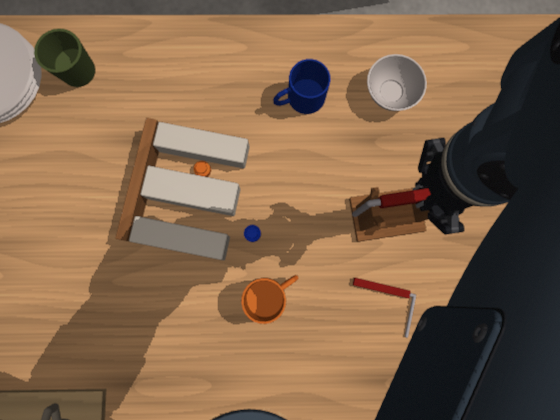

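View pics/side6.png

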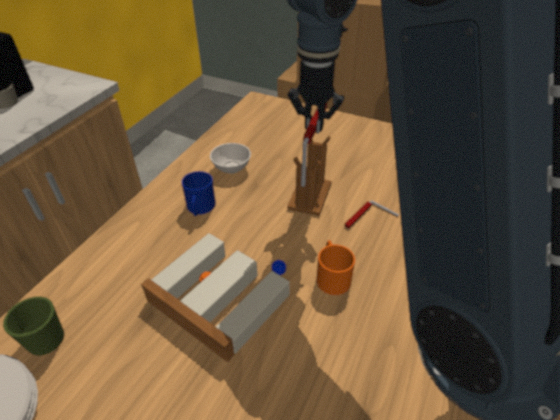

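The blue stopper is clear in both views (top (252,233), y from -0.125 to -0.130). The orange one is unmoved at (202,169). The hook sits in the hand as it did at the first lift, so I lower it into the cradle.

Run:
```python
from rig import arm
from h import *
try:
    arm.move_straight(O+[0,0,.015-.019],velocity=.1)
    print(arm.move_straight(O+[0,0,.0003-.019],velocity=.03,contact_N=6),arm.read_tool_pos())
    arm.hold(.2); arm.gripper_open(); arm.hold(.2)
    arm.move_straight(O+[0,0,.12-.019],velocity=.12)
    arm.reach([.136,-.481,.26],R(h))
    D={n:arm.get_image(n) for n in("top","side")}
    for n,d in D.items():
        cv2.imwrite(f"pics/{n}7.png",d["img"][:,:,::-1])
        hsv=cv2.cvtColor(d["img"],cv2.COLOR_RGB2HSV);H,S,V=[hsv[:,:,i].astype(int) for i in range(3)]
        for nm,m in(("blue",(H>105)&(H<130)&(S>150)&(V>60)),("orange",(H>5)&(H<16)&(S>190)&(V>120)),("red",((H<4)|(H>174))&(S>170)&(V>60))):
            for a,c,_ in blobs(m,25): print(n,nm,a,np.round(c,1))
    print(arm.read_t())
except arm.PlanningError as e: print(e)
```

```text
True [ 0.50683757 -0.27689826  0.13123338]
top blue 576 [307.8  85.2]
top blue 54 [283.   92.1]
top blue 207 [251.8 233.1]
top orange 177 [201.9 168.2]
top orange 562 [261.9 296.6]
top red 1029 [419.4 201.5]
top red 399 [381.1 287.6]
side blue 780 [198.1 191.9]
side blue 121 [278.6 266.7]
side orange 283 [335.1 260.7]
side orange 38 [203.6 275.2]
side red 225 [313.9 147.7]
side red 116 [357.4 214.7]
20.225
```

```bash
python3 -c "
import cv2,numpy as np
t=cv2.imread('pics/top7.png')[160:265,335:475];s=cv2.imread('pics/side7.png')[120:225,270:410]
cv2.imwrite('pics/c7.png',cv2.resize(np.hstack([t,s]),(800,300),interpolation=cv2.INTER_CUBIC))"
```

```text
(no output)
```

View pics/c7.png

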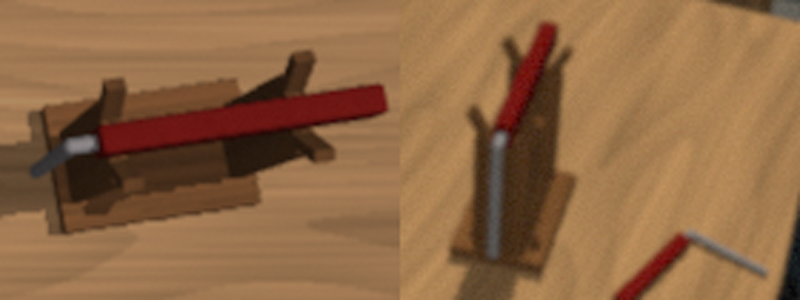

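View pics/top7.png

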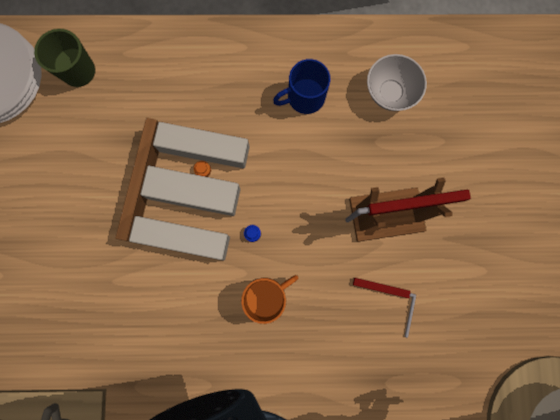

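The rod is back in its cradle, leg down: its red centroid in the top view is (419.4,201.5), against (419.2,200.8) at the start. The blue stopper is out at (252,233), the orange one is unmoved at (201.9,168.2), and the arm is clear of everything.

```bash
python3 -c "
from rig import arm
arm.finish_job(); print(arm.read_t())"
```

```text
the job is handed in; nothing more can be done
the job is handed in; nothing more can be done
```

The blue stopper is out of the gap and on the bench, the rod is back in its cradle, and I handed the job in at about 20 s of the 51 s allowed. I used the larger, cradled rod, lowered its leg behind the stopper, and dragged it out through the open end.

Last checks before handing in:
- **Blue stopper:** its centre is at y ≈ -0.125 m (side view) to -0.130 m (top view) in the blocks frame, past the -0.107 m limit. The 5 mm difference between the views is smaller than the margin to the limit.
- **Rod:** it rests in the cradle with its leg down, within about 1 pixel (roughly 1–2 mm) of where it lay.
- **Orange stopper:** it has not moved, to within 0.1 pixel.
- **Robot:** the gripper is open and the arm is withdrawn, touching nothing.

No check failed.

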